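# Show a melt sample slip over the light pad

## Task

Pull the sample drawer open, take out the glass slip that stands nearest the drawer front, and finish while holding it still in the air, about a hand's breadth above the middle of the light pad, tipped at least half way from upright to flat with its labelled side up. A notch marks the frosted label end: with the notch at your upper right, the label faces you. Hold the slip by its clear glass so that the frosted end stays free, and leave the other slip standing in its slot and the other things on the bench where they are.

Things in the scene. Friction and masses are not known exactly. Their poses are not given: they have to be found in the camera images.
- drawer (a joint): The drawer's slide, m: 0 shut (at the start), 0.18 fully out. It takes about 2 N and stays where it is left. Pull it out by 0.10 or more to reach the front slip.
- drawer_handle (a point): Middle of the drawer's bow handle: a level steel bar 10 mm thick, 100 mm long (along y), 78 mm above the bench, 37 mm below the cabinet top, 35 mm free behind it. z up; the drawer pulls out along -x. The slots run along y: the front slot's middle is 102 mm from here in +x, the second's 162 mm, the third's (empty) 222 mm.
- cabinet: Fixed grey steel cabinet, 260 (x) x 200 (y) x 115 mm high, one drawer in its -x side. Origin: centre of the underside. Heights above the bench: drawer front top 106, low drawer sides 60, slot ribs 44, slot floor (under the slips) 26 mm. Slots 12 mm wide; the front slot's middle is 50 mm behind the drawer front's inner face; walls 176 mm apart in y.
- slip_a: Clear cast glass slip, 100 (y) x 70 (z) x 8 mm (x), 140 g, standing on a long edge in a slot. The end from y = 24 to 50 mm is frosted white; its upper corner (+y, +z) has a 12 mm square notch. A paper label is on the +x face of the frosted end: the face you see when the notch is at your upper right. Origin: middle of the bottom edge. Its twin faces the other way; either may be in front.
- slip_b: Clear cast glass slip, 100 (y) x 70 (z) x 8 mm (x), 140 g, standing on a long edge in a slot. The end from y = 24 to 50 mm is frosted white; its upper corner (+y, +z) has a 12 mm square notch. A paper label is on the +x face of the frosted end: the face you see when the notch is at your upper right. Origin: middle of the bottom edge. Its twin faces the other way; either may be in front.
- slip_a_mid (a point): Middle of slip_a, 35 mm up its z axis from its origin; axes as slip_a.
- slip_b_mid (a point): Middle of slip_b, 35 mm up its z axis from its origin; axes as slip_b.
- light_pad: Flat lit light pad, fixed on the bench, 180 (x) x 240 (y) x 8 mm, white. Origin: centre of its underside.
- jacks: Bystander: glassmaker's jacks, steel spring tongs 245 x 55 x 14 mm lying on the bench. Origin: centre of the underside, long axis x.
- tumbler: Bystander: amber glass tumbler, 76 mm across, 95 mm high. Origin: centre of its underside.
- paddle: Bystander: wooden paddle lying on the bench, 230 x 85 x 14 mm, long axis x, blade to +x. Origin: on its underside, near the root of the blade.
- stone_blocks: Bystander: two stone blocks stacked, 110 x 120 mm and 115 mm high, fixed. Origin: centre of the underside.

How it is judged (in metres and radians):
On the way, in this order (a step that is already met when the one before it is completed fails the run):
1. the drawer is pulled open, at least 9 cm (value of joint drawer above 0.09 m), for 0.2 s.
2. the front slip is lifted out of the drawer, the other still stands in the second slot (((height (world z) of slip_a above 0.07 m and x of slip_b in the frame of drawer_handle between 0.145 and 0.18 m and z of slip_b in the frame of drawer_handle between -0.06 and -0.04 m and angle between slip_b's own z axis and vertical below 0.3 rad) or (height (world z) of slip_b above 0.07 m and x of slip_a in the frame of drawer_handle between 0.145 and 0.18 m and z of slip_a in the frame of drawer_handle between -0.06 and -0.04 m and angle between slip_a's own z axis and vertical below 0.3 rad))), for 0.1 s.
At the end, for the whole second after the job is handed in: The front slip is held still, grasped at least 11 mm short of its frosted end, label within 55 degrees of straight up, its middle over the light pad (within 70 x 100 mm of its centre) and 30 to 300 mm above the bench, touching neither pad nor cabinet; the other stands in slot two (((angle between slip_a's own x axis and vertical below 0.96 rad and x of slip_a_mid in the frame of light_pad between -0.07 and 0.07 m and y of slip_a_mid in the frame of light_pad between -0.1 and 0.1 m and height (world z) of slip_a_mid between 0.03 and 0.3 m and contact force between the fingers and slip_a above 1 N and y of the grasp point in the frame of slip_a below 0.013 m and contact force between slip_a and light_pad below 0.1 N and contact force between slip_a and cabinet below 0.1 N and linear speed of slip_a below 0.02 m/s and x of slip_b in the frame of drawer_handle between 0.145 and 0.18 m and z of slip_b in the frame of drawer_handle between -0.06 and -0.04 m and angle between slip_b's own z axis and vertical below 0.3 rad) or (angle between slip_b's own x axis and vertical below 0.96 rad and x of slip_b_mid in the frame of light_pad between -0.07 and 0.07 m and y of slip_b_mid in the frame of light_pad between -0.1 and 0.1 m and height (world z) of slip_b_mid between 0.03 and 0.3 m and contact force between the fingers and slip_b above 1 N and y of the grasp point in the frame of slip_b below 0.013 m and contact force between slip_b and light_pad below 0.1 N and contact force between slip_b and cabinet below 0.1 N and linear speed of slip_b below 0.02 m/s and x of slip_a in the frame of drawer_handle between 0.145 and 0.18 m and z of slip_a in the frame of drawer_handle between -0.06 and -0.04 m and angle between slip_a's own z axis and vertical below 0.3 rad))); the arm keeps its last pose, push and grip.
It fails at once if jacks is knocked or moved (more than 30 mm) (distance of jacks from where it was at the start of the episode above 0.03 m).
It fails at once if tumbler is knocked or moved (more than 30 mm) (distance of tumbler from where it was at the start of the episode above 0.03 m).
It fails at once if paddle is knocked or moved (more than 30 mm) (distance of paddle from where it was at the start of the episode above 0.03 m).
It also fails if it takes over 53 s, if anything falls off the work surface, if the arm or the gripper's body presses on something with over 40 N, if the wrist force passes 120 N, or if a joint passes its speed limit or range.

## Robot

A 6-joint arm with a two-finger parallel gripper is mounted at the origin on the work surface. World frame = base frame: x ahead of the robot, y to its left, z up, the work surface at z = 0. Lengths are in mm, angles in rad, forces in N, time in s.
With the tool pointing down it reaches from about 275 to 825 mm from the base axis. Payload 5.2 kg.
Tool frame: the origin (TCP) lies at the very end of the fingers, on their centre line; the grasp point (between the pads) lies 19 mm behind it; x points along the fingers, y is the direction in which the jaws open and shut, and the axes are right-handed (so a half turn about x gives the same grasp; the last joint's range is limited). The gripper opens to 93 mm and grips with 3 to 60 N. Pads are 15 mm wide; open, the fingers measure 128 mm over their backs; the gripper's body (75 mm by 188 mm) begins 65 mm behind the grasp point.
Start: joints at [-1.541, 0.259, 1.535, -0, 1.348, -0.203], TCP at [126.908, -535.163, 218.653] pointing down, gripper open.
Joint ranges: [-3.14, 3.14], [-0.91, 2.08], [0.19, 2.58], [-1.22, 4.36], [0.22, 2.71], [-3.12, 3.12]. Speed limits (rad/s): [2.57, 2.57, 3.14, 3.14, 3.14, 3.14].

## Interface

Orientations are given as a unit quaternion [w, x, y, z].
In Python, from cell import manip gives the robot as it stands.
- The arm moves only by the tool step_arm, never from a script. Its argument "plan" is a list of rows, each a list of 7 numbers: the closure, from -1 (fully open) to 1 (shut), then the shift along the tool's x, y, z in m, then the turn, a rotation vector about the tool's x, y, z in rad. In form: [[claw, dx, dy, dz, ax, ay, az], ...]. A call has 1 to 8 rows; each row shifts and turns the commanded pose from where the row before left it, along the tool's axes as they then stand; what a row does not reach is not made up. A row lasts 1/8 s, in which the tool goes at most 62.5 mm and 10.7 degrees, less where a joint would pass 70% of its speed; a pose out of reach is approached as far as the arm can. A call with a gripper value outside its range is refused whole. The fingers move at their own pace and stop on an object; "grip_force" is the grip in N (left out, the last holds). Time passes only in rows, so rows that do not move let the fingers close. It gives the time, the measured TCP pose, the force and the opening at its end, in the units of the state.
- manip.read_state(): the state, without advancing time (a new reading comes with each control period).
- manip.snapshot(name): name is "scene" or "top" or "wrist"; returns a dict with "image" (400x640x3 uint8, blue, green, red), "range_z" (400x640 float32, mm along the optical axis (not along the pixel's ray), 0 where there is no reading), "fovy" (degrees; the focal length in pixels is half the picture's height over the tangent of half this angle, whatever the lens; pixels are square), "cx", "cy" (the principal point, pixels), "k1" (the pictures are not rectified: a ray, as slopes to the right and down, at radius r is drawn at 1 + k1 r^2 times it, then the intrinsics apply), "R" (3x3) and "t" (3): a world point X has camera coordinates R X + t. Camera axes: x right, y down, z forward; pixel columns grow to the right and rows downward; lengths in mm; the calibration is good to about 2 mm. A picture is of the moment at which its call begins.
- manip.finish_job(): hands the job in, once; it reports no verdict.
Trained networks look in the newest picture that a camera, given by its name, has taken for a name from the list of things; names that differ only in an ending like _2 or _b are one class to them, and where a whole thing is asked for, a point or a joint stands for the part that bears it (a point fixed in the world has none). Each returns a list of dicts, best first, with "p" (0 to 1); they miss things now and then, are a little off and sometimes report something else, mostly with a low value. They report only what shows in the picture. A call takes as long as a camera call.
- manip.search_frame(camera, name): "rect" ([left, top, right, bottom] in pixels, round what is visible of it).
The state is a dict: "clock": time; "q": joint angles; "qvel": joint speeds; "joint_efforts": joint torques, N m; "position": TCP position; "eef_rot": TCP orientation; "contact_force": force on the tool from outside, world axes, zero at the start; "wrist_torque": the same for the moment, N m; "opening": opening from 0.0 (shut) to 1.0 (fully open).
Only numpy, scipy, OpenCV 4.12 (cv2) and the standard library are available. Lean on these libraries where they do the work, as an engineer would, in place of code of your own. Each camera call takes 0.05 s, during which the arm holds its last target.

## Working session

There is one attempt and no reset: what is moved stays moved. The work goes in short steps, Python scripts to look and compute and a tool call to move; the robot and the scene stay as the last step left them, time stands still between calls to the robot, and variables do not carry over. Pictures are saved under pics/ and viewed, and the job is handed in when it is done.

Besides the shell and the picture viewer there is one more tool, called as name(argument=value, ...), one argument or row to a line, values as JSON. step_arm: Moves the arm, as the interface text tells. Its arguments: {"type":"object","properties":{"plan":{"type":"array"},"grip_force":{"type":"number"}},"required":["plan"]}

```bash
mkdir -p pics; ls
cat > h.py <<'E'
import numpy as np, cv2, pickle
from cell import manip
def snap(n,save=None):
    s=manip.snapshot(n)
    if save:
        cv2.imwrite('pics/%s.png'%save,s['image']); pickle.dump(s,open('pics/%s.pkl'%save,'wb'))
    return s
def K(s):
    f=200/np.tan(np.radians(s['fovy'])/2); return f
def ray(s,u,v):
    f=K(s); a=np.array([(u-s['cx'])/f,(v-s['cy'])/f]); x=a.copy()
    for _ in range(20): x=a/(1+s['k1']*(x@x))
    return x
def pt(s,u,v,d=None):
    x=ray(s,u,v)
    if d is None: d=np.median(s['range_z'][int(v)-1:int(v)+2,int(u)-1:int(u)+2])
    c=np.array([x[0]*d,x[1]*d,d]); return np.array(s['R']).T@(c-np.array(s['t']))
def atz(s,u,v,z):
    x=ray(s,u,v); R=np.array(s['R']); o=-R.T@np.array(s['t']); d=R.T@np.array([x[0],x[1],1]); return o+d*(z-o[2])/d[2]
def proj(s,X):
    c=np.array(s['R'])@np.array(X)+np.array(s['t']); x=c[:2]/c[2]; x=x*(1+s['k1']*(x@x)); return x*K(s)+[s['cx'],s['cy']]
E
python3 - <<'E'
from h import *
print(manip.read_state())
for n in ['scene','top','wrist']:
    s=snap(n,n+'0')
    print(n,s['fovy'],s['cx'],s['cy'],s['k1'],np.array(s['R']).round(3).tolist(),np.array(s['t']).round(1))
    for o in ['drawer_handle','cabinet','slip_a','light_pad','jacks','tumbler','paddle','stone_blocks']:
        print(o,[(np.round(d['rect']).tolist(),round(d['p'],2)) for d in manip.search_frame(n,o)[:3]])
E
```

```text
pics
{'clock': 0.0, 'q': array([-1.54079111e+00,  2.59340368e-01,  1.53605487e+00, -8.13347269e-06,
        1.34798439e+00, -2.02786417e-01]), 'qvel': array([ 0.00065192, -0.00064557,  0.00016446,  0.00016928,  0.00170302,
        0.00021468]), 'joint_efforts': array([-2.17178153e-04, -4.37310576e+01, -2.84006542e+01,  7.17515987e-02,
        4.09490126e-02, -1.60307213e-04]), 'position': array([ 126.89309308, -534.61677737,  217.83044009]), 'eef_rot': array([ 0.08148948,  0.70237362,  0.08274883, -0.70227018]), 'contact_force': array([ 0.7641071 , -0.68010116, -0.68329427]), 'wrist_torque': array([0.01153821, 0.00021517, 0.02198027]), 'opening': 0.9994764979067984}
scene 49.54448235094124 323.39092310320007 204.63791177239878 0.018631633186782823 [[0.754, 0.657, 0.008], [0.517, -0.585, -0.625], [-0.405, 0.475, -0.781]] [-472.7 -212.8 1290. ]
drawer_handle [([342.0, 106.0, 398.0, 163.0], 0.83)]
cabinet [([340.0, 65.0, 451.0, 164.0], 0.63), ([341.0, 104.0, 398.0, 164.0], 0.58)]
slip_a []
light_pad [([132.0, 243.0, 262.0, 365.0], 0.83)]
jacks [([315.0, 243.0, 398.0, 316.0], 0.64)]
tumb
[... 314 characters left out ...]
-0.024, -0.992]] [  69.5  596.8 1190.6]
drawer_handle [([196.0, 202.0, 222.0, 284.0], 0.84)]
cabinet [([87.0, 205.0, 226.0, 286.0], 0.58)]
slip_a []
light_pad [([392.0, 190.0, 494.0, 281.0], 0.8)]
jacks [([332.0, 108.0, 354.0, 201.0], 0.82), ([87.0, 200.0, 224.0, 286.0], 0.41)]
tumbler [([447.0, 125.0, 486.0, 161.0], 0.65)]
paddle [([333.0, 241.0, 366.0, 333.0], 0.69)]
stone_blocks [([373.0, 107.0, 421.0, 153.0], 0.63)]
wrist 58.540060993736134 316.14489880452646 201.29129883218855 0.020881352138344925 [[0.23, -0.973, 0.0], [-0.934, -0.221, 0.282], [-0.275, -0.065, -0.959]] [-549.6  -32.8  391.5]
drawer_handle []
cabinet []
slip_a []
light_pad []
jacks []
tumbler []
paddle []
stone_blocks []
```

View pics/scene0.png

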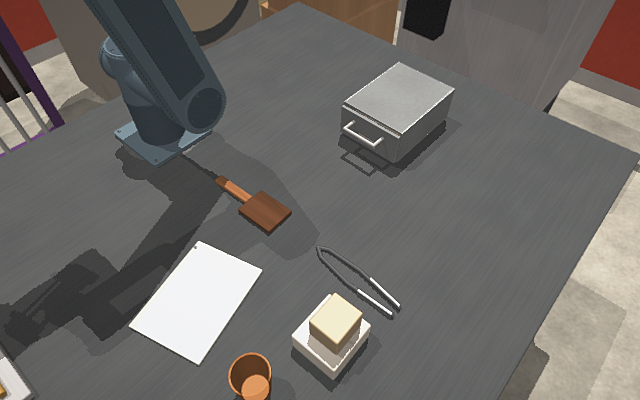

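View pics/top0.png

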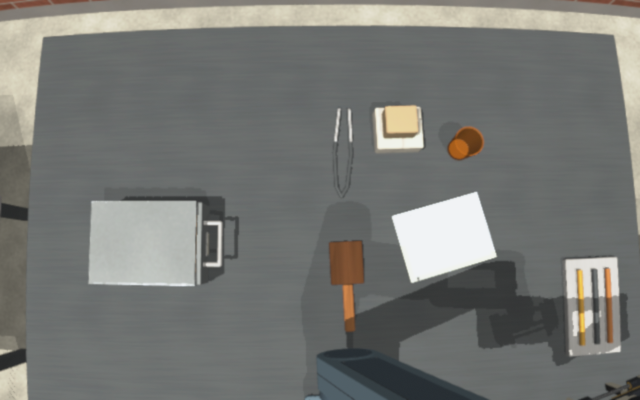

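View pics/wrist0.png

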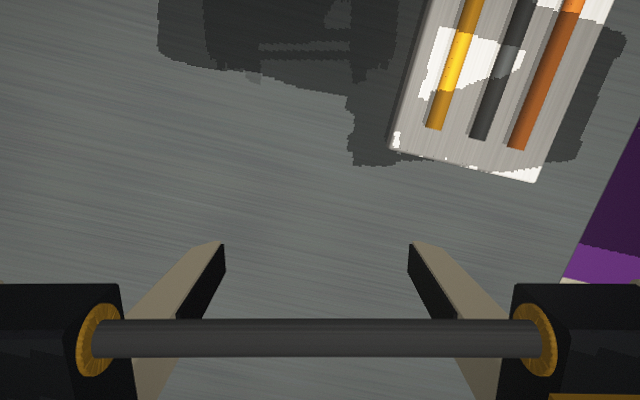

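The scene view shows the cabinet at the upper right with its bow handle at about (362,135), and the pad at lower left. In the top view the handle bar is at about (217,243) with the drawer pulling to image right (world -y), and the pad is centred at about (444,237).

```bash
cat > a.py <<'E'
from h import *
S=pickle.load(open('pics/scene0.pkl','rb'));T=pickle.load(open('pics/top0.pkl','rb'))
# handle: threshold in depth for top
print('cab corners top z115', [atz(T,u,v,115).round(0).tolist() for u,v in [(92,201),(90,284),(195,286),(198,202)]])
for u,v in [(216,225),(217,243),(216,262)]: print('handle',pt(T,u,v).round(1),atz(T,u,v,78).round(1))
for u,v in [(346,126),(362,136),(378,144)]: print('handle scene',pt(S,u,v).round(1),atz(S,u,v,78).round(1))
print('pad',[atz(T,u,v,8).round(0).tolist() for u,v in [(392,215),(477,192),(496,257),(413,281)]])
print('pad s',[atz(S,u,v,8).round(0).tolist() for u,v in [(200,242),(262,268),(199,362),(131,325)]])
for n,(u,v) in dict(blocks=(402,120),tumbler=(470,142),padblade=(347,262),padh=(349,330),jacks=(343,190),jacks2=(343,108),arm=(350,370),tray=(592,305)).items(): print(n,pt(T,u,v).round(0))
def crop(s,x0,y0,x1,y1,k,n): cv2.imwrite('pics/%s.png'%n,cv2.resize(s['image'][y0:y1,x0:x1],None,fx=k,fy=k,interpolation=cv2.INTER_CUBIC))
crop(S,330,55,460,175,6,'c1');crop(T,80,190,250,300,4,'c2')
E
python3 a.py
```

```text
cab corners top z115 [[593.0, 610.0, 115.0], [394.0, 610.0, 115.0], [389.0, 354.0, 115.0], [587.0, 348.0, 115.0]]
handle [539.9 325.2   2.8] [534.4 311.   78. ]
handle [490.6 308.6  77.1] [490.6 308.4  78. ]
handle [444.3 325.4   0.5] [444.7 310.8  78. ]
handle scene [441.3 306.7  83.4] [437.6 311.6  78. ]
handle scene [477.2 336.6  47.9] [495.7 309.   78. ]
handle scene [531.6 338.1  50.4] [546.9 312.6  78. ]
pad [[558.0, -132.0, 8.0], [615.0, -364.0, 8.0], [442.0, -407.0, 8.0], [387.0, -182.0, 8.0]]
pad s [[391.0, -179.0, 8.0], [554.0, -131.0, 8.0], [615.0, -362.0, 8.0], [448.0, -406.0, 8.0]]
blocks [ 782. -148.  113.]
tumbler [ 747. -346.   28.]
padblade [439. -12.  13.]
padh [267. -13.  12.]
jacks [626.  -6.   8.]
jacks2 [850. -12.  -1.]
arm [248.  16. 372.]
tray [ 304. -670.   22.]
```

View pics/c1.png

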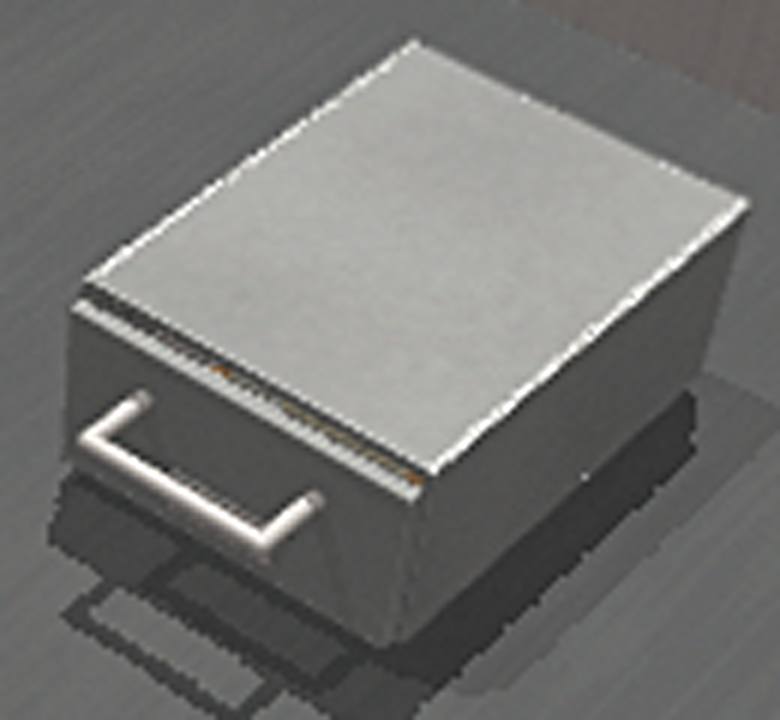

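View pics/c2.png

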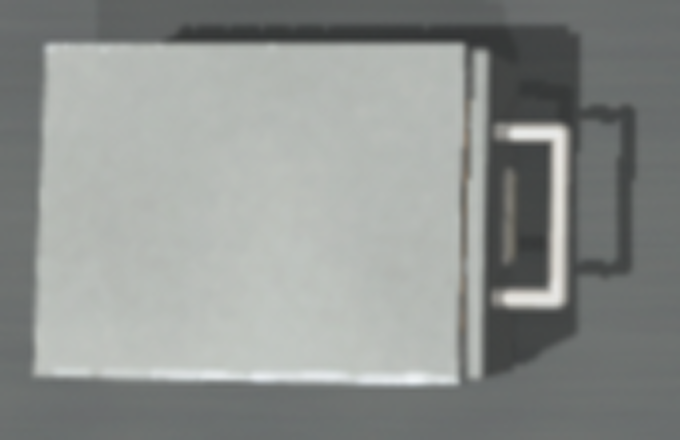

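```bash
cat >> h.py <<'E'
from scipy.spatial.transform import Rotation as Ro
def rq(q): return Ro.from_quat([q[1],q[2],q[3],q[0]])
def st():
    s=manip.read_state(); R=rq(s['eef_rot']).as_matrix()
    print('t',round(s['clock'],2),'p',s['position'].round(1),'x',R[:,0].round(3),'y',R[:,1].round(3),'z',R[:,2].round(3),'q',s['q'].round(3),'F',s['contact_force'].round(1),'M',s['wrist_torque'].round(2),'op',round(s['opening'],3))
    return s['position'],R
def tri(obs):
    A=np.zeros((3,3));b=np.zeros(3)
    for s,(u,v) in obs:
        x=ray(s,u,v);R=np.array(s['R']);o=-R.T@np.array(s['t']);d=R.T@np.array([x[0],x[1],1]);d/=np.linalg.norm(d);P=np.eye(3)-np.outer(d,d);A+=P;b+=P@o
    X=np.linalg.solve(A,b); return X,[ (proj(s,X)-np.array(uv)).round(1).tolist() for s,uv in obs]
def go(p,R,tp,tR,n):
    "delta from pose to pose in tool frame, split n"
    d=R.T@(np.array(tp)-p)/1000; w=Ro.from_matrix(R.T@tR).as_rotvec()
    print('total shift tool',d.round(4),'turn',w.round(3),'deg',np.degrees(np.linalg.norm(w)).round(1))
E
python3 - <<'E'
from h import *
S=pickle.load(open('pics/scene0.pkl','rb'));T=pickle.load(open('pics/top0.pkl','rb'))
print(tri([(T,(219.7,222.3)),(S,(375,145.5))]), tri([(T,(219.2,264.7)),(S,(344.5,128))]),tri([(T,(219.5,243.3)),(S,(360,137))]))
p,R=st()
for sg in (1,-1):
    y=np.array([0.021,1,0])*sg; y/=np.linalg.norm(y); x=np.array([0,0,-1.]); tR=np.stack([x,y,np.cross(x,y)],1)
    go(p,R,[491,300,200],tR,1)
E
```

```text
(array([542.22458144, 303.32025577,  75.94459435]), [[-0.4, -0.5], [-0.6, 0.1]]) (array([438.37864607, 303.57666015,  76.4148996 ]), [[-0.1, -0.1], [-0.2, 0.0]]) (array([491.08170606, 303.93849286,  74.76975047]), [[-0.4, -0.5], [-0.6, 0.1]])
t 1.35 p [ 126.9 -535.2  218.7] x [ 0. -0. -1.] y [ 0.231 -0.973  0.   ] z [-0.973 -0.231 -0.   ] q [-1.541  0.259  1.535  0.     1.348 -0.203] F [ 0.5 -0.2  0.3] M [ 0.03  0.03 -0.  ] op 1.003
total shift tool [ 0.0187 -0.7287 -0.5469] turn [-2.888  0.    -0.   ] deg 165.5
total shift tool [ 0.0187 -0.7287 -0.5469] turn [ 0.254 -0.    -0.   ] deg 14.5
```

step_arm(
  plan=[
    [0.35, 0, 0, 0, 0.122, 0, 0],
    [0.35, 0, 0, 0, 0.122, 0, 0],
    [0.35, 0, -0.05, -0.035, 0, 0, 0],
    [0.35, 0, -0.05, -0.035, 0, 0, 0],
    [0.35, 0, -0.05, -0.035, 0, 0, 0],
    [0.35, 0, -0.05, -0.035, 0, 0, 0],
    [0.35, 0, -0.05, -0.035, 0, 0, 0],
    [0.35, 0, -0.05, -0.035, 0, 0, 0],
  ],
  grip_force=20,
)

```text
clock: 2.35
position: [341.1, -236.0, 219.0]
eef_rot: [-0.004, 0.707, -0.004, -0.707]
contact_force: [0.8, -1.5, 0.4]
opening: 0.328
```

step_arm(
  plan=[
    [0.35, 0, -0.05, -0.035, 0, 0, 0],
    [0.35, 0, -0.05, -0.035, 0, 0, 0],
    [0.35, 0, -0.06, -0.014, 0, 0, 0],
    [0.35, 0, -0.06, -0.014, 0, 0, 0],
    [0.35, 0, -0.06, -0.014, 0, 0, 0],
    [0.35, 0, -0.06, -0.014, 0, 0, 0],
    [0.35, 0, -0.06, -0.014, 0, 0, 0],
    [0.35, 0, -0.06, -0.014, 0, 0, 0],
  ],
)

```text
clock: 3.35
position: [499.7, 222.9, 218.9]
eef_rot: [-0.004, 0.707, -0.004, -0.707]
contact_force: [1.5, -0.5, 0.7]
opening: 0.322
```

Run:
```python
from h import *
s=snap('wrist','w1'); st()
print(proj(s,[491,303,76]),manip.search_frame('wrist','drawer_handle')[:2])
```

```text
t 3.4 p [500.5 229.8 218.6] x [ 0.002  0.006 -1.   ] y [-0.008 -1.    -0.006] z [-1.     0.008 -0.002] q [0.224 0.257 1.537 0.005 1.344 1.802] F [1.4 2.9 1.1] M [ 0.18 -0.07  0.04] op 0.326
[227.54296393 198.40263604] [{'rect': [137.7, 84.1, 240.2, 286.4], 'p': 0.64}]
```

View pics/w1.png

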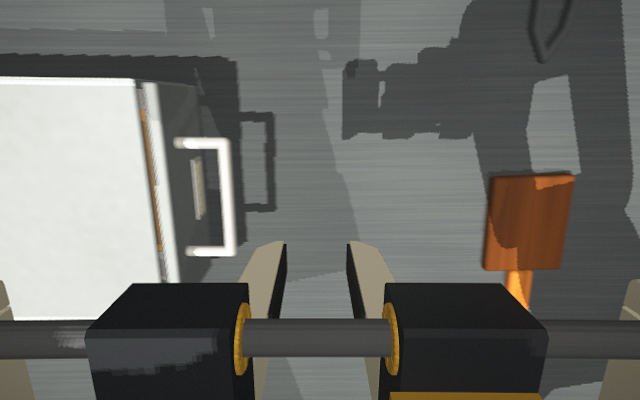

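step_arm(
  plan=[
    [0.35, 0, -0.04, 0.004, 0, 0, 0],
    [0.35, 0, -0.034, 0.004, 0, 0, 0],
    [0.35, 0, 0, 0, 0, 0, 0],
    [0.35, 0, 0, 0, 0, 0, 0],
  ],
)

```text
clock: 3.95
position: [492.2, 293.8, 218.5]
eef_rot: [0.004, -0.707, 0.004, 0.707]
contact_force: [-0.4, -0.5, 0.0]
opening: 0.322
```

Run:
```python
from h import *
s=snap('wrist','w2'); st()
print(proj(s,[491,303,76]))
```

```text
t 4.0 p [492.3 293.5 218.6] x [-0.    -0.001 -1.   ] y [-0.012 -1.     0.001] z [-1.     0.012  0.   ] q [ 3.440e-01  3.010e-01  1.478e+00 -1.000e-03  1.364e+00  1.926e+00] F [ 0.2 -0.7 -0. ] M [ 0.    0.01 -0.05] op 0.325
[306.06280889 189.38736591]
```

View pics/w2.png

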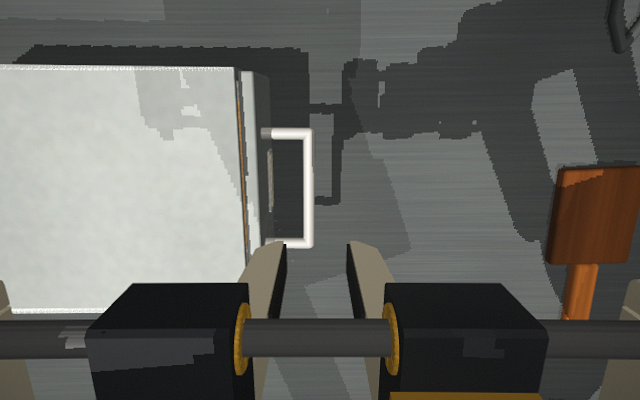

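Bar is at (308,188) between the jaws' line, agreeing with the triangulated (491, 302.5, 76). Descend, grip, pull.

step_arm(
  plan=[
    [0.35, 0, -0.009, 0, 0, 0, 0],
    [0.35, 0.05, 0, 0, 0, 0, 0],
    [0.35, 0.05, 0, 0, 0, 0, 0],
    [0.35, 0.04, 0, 0, 0, 0, 0],
    [0.35, 0.02, 0, 0, 0, 0, 0],
    [0.35, 0, 0, 0, 0, 0, 0],
    [0.9, 0, 0, 0, 0, 0, 0],
    [0.9, 0, 0, 0, 0, 0, 0],
  ],
  grip_force=20,
)

```text
clock: 5.0
position: [493.4, 303.2, 60.1]
eef_rot: [-0.003, 0.708, -0.004, -0.706]
contact_force: [2.3, -15.5, 3.5]
opening: 0.162
```

step_arm(
  plan=[
    [0.9, 0, 0, 0, 0, 0, 0],
    [0.9, 0, 0, 0, 0, 0, 0],
  ],
)

```text
clock: 5.25
position: [493.4, 300.4, 60.1]
eef_rot: [-0.002, 0.708, -0.006, -0.706]
contact_force: [0.8, -13.9, 3.6]
opening: 0.098
```

Run:
```python
from h import *
s=snap('wrist','w3'); st()
```

```text
t 5.3 p [493.4 300.4  60.1] x [ 0.002 -0.005 -1.   ] y [-0.011 -1.     0.005] z [-1.     0.011 -0.002] q [ 0.357  0.457  1.664 -0.006  1.02   1.942] F [  1.5 -13.8   4.2] M [-2.31 -0.17 -0.  ] op 0.098
```

View pics/w3.png

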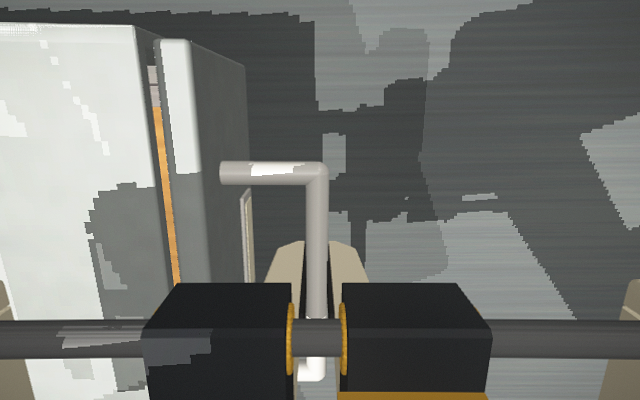

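step_arm(
  plan=[
    [0.9, 0, 0.012, 0, 0, 0, 0],
    [0.9, 0, 0.02, 0, 0, 0, 0],
    [0.9, 0, 0.025, 0, 0, 0, 0],
    [0.9, 0, 0.025, 0, 0, 0, 0],
    [0.9, 0, 0.025, 0, 0, 0, 0],
    [0.9, 0, 0.02, 0, 0, 0, 0],
    [0.9, 0, 0.02, 0, 0, 0, 0],
    [0.9, 0, 0.01, 0, 0, 0, 0],
  ],
)

```text
clock: 6.3
position: [491.0, 145.4, 60.0]
eef_rot: [-0.004, 0.708, -0.004, -0.706]
contact_force: [-1.7, 1.8, 7.0]
opening: 0.1
```

step_arm(
  plan=[
    [0.9, 0, 0, 0, 0, 0, 0],
    [0.9, 0, 0, 0, 0, 0, 0],
    [0.35, 0, 0, 0, 0, 0, 0],
    [0.35, 0, 0, 0, 0, 0, 0],
    [0.35, 0, 0, 0, 0, 0, 0],
    [0.35, -0.04, 0, 0, 0, 0, 0],
    [0.35, -0.06, 0, 0, 0, 0, 0],
    [0.35, -0.05, 0, 0, 0, 0, 0],
  ],
)

```text
clock: 7.3
position: [490.5, 146.8, 210.5]
eef_rot: [-0.004, 0.707, -0.004, -0.707]
contact_force: [0.6, 0.8, -0.7]
opening: 0.326
```

Run:
```python
from h import *
s=snap('wrist','w4'); st()
for n in ['scene','top']:
    s=snap(n,n+'1')
    for o in ['drawer_handle','slip_a','slip_b']: print(n,o,[(np.round(d['rect']).tolist(),round(d['p'],2)) for d in manip.search_frame(n,o)[:4]])
S=pickle.load(open('pics/scene1.pkl','rb'));T=pickle.load(open('pics/top1.pkl','rb'))
def crop(s,x0,y0,x1,y1,k,n): cv2.imwrite('pics/%s.png'%n,cv2.resize(s['image'][y0:y1,x0:x1],None,fx=k,fy=k,interpolation=cv2.INTER_CUBIC))
crop(S,290,75,420,195,5,'c3');crop(T,150,180,320,300,4,'c4')
```

```text
t 7.35 p [493.9 147.2 217.3] x [ 0.011  0.001 -1.   ] y [-0.011 -1.    -0.001] z [-1.     0.011 -0.011] q [ 0.073  0.19   1.627 -0.     1.313  1.654] F [2.9 0.1 4.2] M [ 0.05 -0.11  0.03] op 0.321
scene drawer_handle [([306.0, 108.0, 398.0, 196.0], 0.8)]
scene slip_a [([332.0, 138.0, 366.0, 165.0], 0.96), ([342.0, 122.0, 372.0, 153.0], 0.73)]
scene slip_b [([332.0, 138.0, 366.0, 165.0], 0.96), ([342.0, 122.0, 372.0, 153.0], 0.73)]
top drawer_handle [([194.0, 206.0, 284.0, 280.0], 0.96), ([333.0, 112.0, 354.0, 200.0], 0.54)]
top slip_a []
top slip_b []
```

View pics/w4.png

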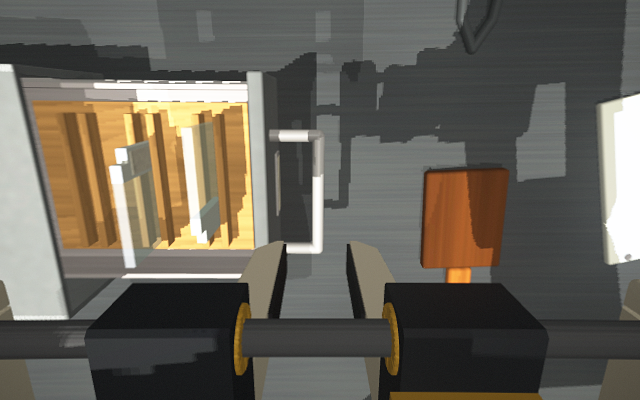

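View pics/c3.png

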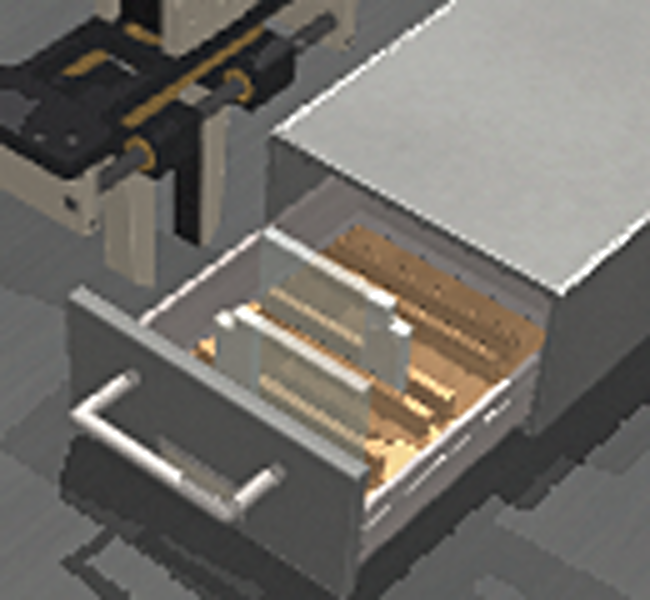

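View pics/c4.png

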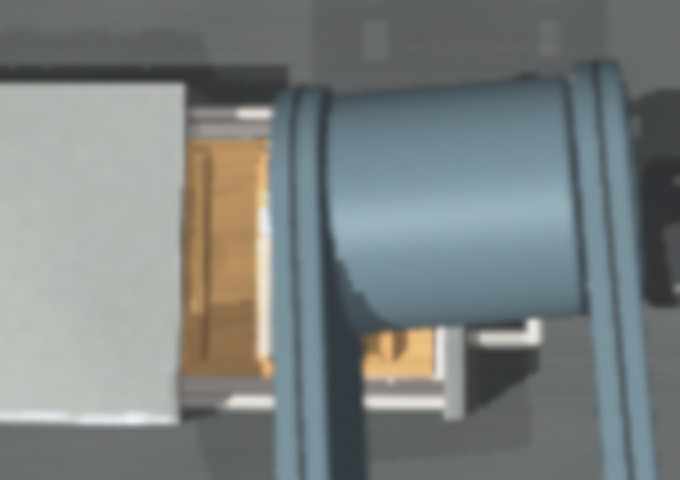

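The front slip's frosted, notched end points to small world x (scene crop: notch upper left at (225,320) seen from the front), so its label faces +y. I turn the tool half round so that tool y follows the label.

step_arm(
  plan=[
    [0.35, 0, 0, 0, -0.185, 0, 0],
    [0.35, 0, 0, 0, -0.185, 0, 0],
    [0.35, 0, 0, 0, -0.185, 0, 0],
    [0.35, 0, 0, 0, -0.185, 0, 0],
    [0.35, 0, 0, 0, -0.185, 0, 0],
    [0.35, 0, 0, 0, -0.185, 0, 0],
    [0.35, 0, 0, 0, -0.185, 0, 0],
    [0.35, 0, 0, 0, -0.185, 0, 0],
  ],
)

```text
clock: 8.75
position: [490.1, 146.7, 207.5]
eef_rot: [-0.475, -0.523, -0.476, 0.524]
contact_force: [-0.6, -0.6, 0.4]
opening: 0.326
```

step_arm(
  plan=[
    [0.35, 0, 0, 0, -0.185, 0, 0],
    [0.35, 0, 0, 0, -0.185, 0, 0],
    [0.35, 0, 0, 0, -0.185, 0, 0],
    [0.35, 0, 0, 0, -0.185, 0, 0],
    [0.35, 0, 0, 0, -0.185, 0, 0],
    [0.35, 0, 0, 0, -0.185, 0, 0],
    [0.35, 0, 0, 0, -0.185, 0, 0],
    [0.35, 0, 0, 0, -0.185, 0, 0],
  ],
)

```text
clock: 9.75
position: [490.0, 146.7, 207.4]
eef_rot: [0.703, 0.066, 0.705, -0.066]
contact_force: [0.1, -1.0, -0.3]
opening: 0.323
```

step_arm(
  plan=[
    [0.35, 0, 0, 0, -0.182, 0, 0],
    [0.35, 0, 0, 0, 0, 0, 0],
    [0.35, 0, 0, 0, 0, 0, 0],
  ],
)

```text
clock: 10.12
position: [490.3, 146.8, 208.1]
eef_rot: [0.707, 0.005, 0.707, -0.005]
contact_force: [-0.9, -0.1, 0.5]
opening: 0.321
```

Run:
```python
from h import *
s=snap('wrist','w5'); st()
print(manip.search_frame('wrist','slip_a')[:3])
print(proj(s,[491,247.5,96]))
```

```text
t 10.18 p [490.4 146.8 208.2] x [-0.001 -0.    -1.   ] y [ 0.014  1.    -0.   ] z [ 1.    -0.014 -0.001] q [ 0.073  0.198  1.64   0.     1.304 -1.484] F [ 0.   0.8 -0.1] M [ 0.09 -0.1  -0.01] op 0.327
[{'rect': [475.7, 114.0, 532.7, 235.7], 'p': 0.89}, {'rect': [410.9, 134.8, 448.7, 260.2], 'p': 0.72}]
[440.58155048 196.79819718]
```

View pics/w5.png

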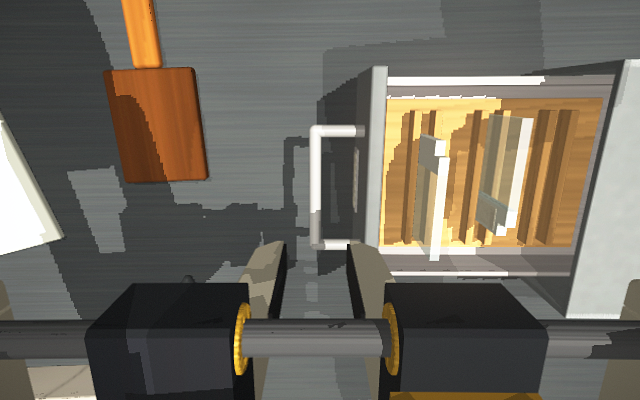

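step_arm(
  plan=[
    [0.35, 0, 0.05, 0, 0, 0, 0],
    [0.35, 0, 0.05, 0, 0, 0, 0],
    [0.35, 0, 0, 0, 0, 0, 0],
    [0.35, 0, 0, 0, 0, 0, 0],
  ],
)

```text
clock: 10.72
position: [491.4, 246.5, 208.4]
eef_rot: [0.707, 0.003, 0.707, -0.004]
contact_force: [-0.5, -0.1, 0.8]
opening: 0.325
```

Run:
```python
from h import *
s=snap('wrist','w6'); st()
print(manip.search_frame('wrist','slip_a')[:3])
print(proj(s,[491,247.5,96]))
w=pickle.load(open('pics/w5.pkl','rb'))
for z in (96,84): print(z,[atz(w,u,v,z).round(1).tolist() for u,v in [(436,260),(441,157),(431,136)]])
cv2.imwrite('pics/c6.png',cv2.resize(s['image'][90:290,200:460],None,fx=3,fy=3,interpolation=cv2.INTER_CUBIC))
cv2.imwrite('pics/c5.png',cv2.resize(w['image'][90:290,360:560],None,fx=3,fy=3,interpolation=cv2.INTER_CUBIC))
```

```text
t 10.78 p [491.6 246.  208.5] x [-0.    -0.001 -1.   ] y [ 0.012  1.    -0.001] z [ 1.    -0.012 -0.   ] q [ 2.610e-01  2.650e-01  1.551e+00 -1.000e-03  1.325e+00 -1.298e+00] F [-0.8 -1.4  0.2] M [ 0.03 -0.17  0.02] op 0.326
[{'rect': [373.6, 114.5, 401.3, 235.5], 'p': 0.83}, {'rect': [312.6, 135.8, 320.9, 259.5], 'p': 0.7}]
[317.20861376 197.0917656 ]
96 [[546.9, 248.2, 96.0], [458.7, 245.1, 96.0], [442.3, 236.1, 96.0]]
84 [[552.7, 252.5, 84.0], [460.7, 249.3, 84.0], [443.6, 239.9, 84.0]]
```

View pics/c6.png

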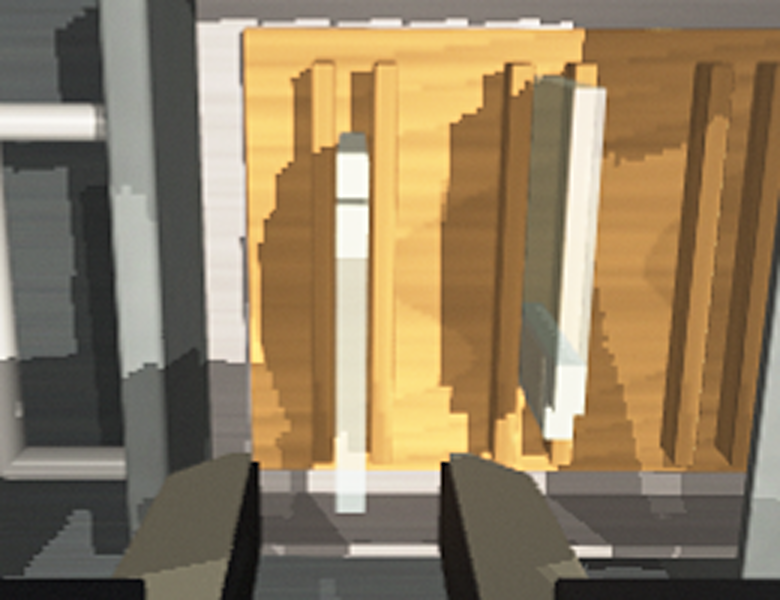

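View pics/c5.png

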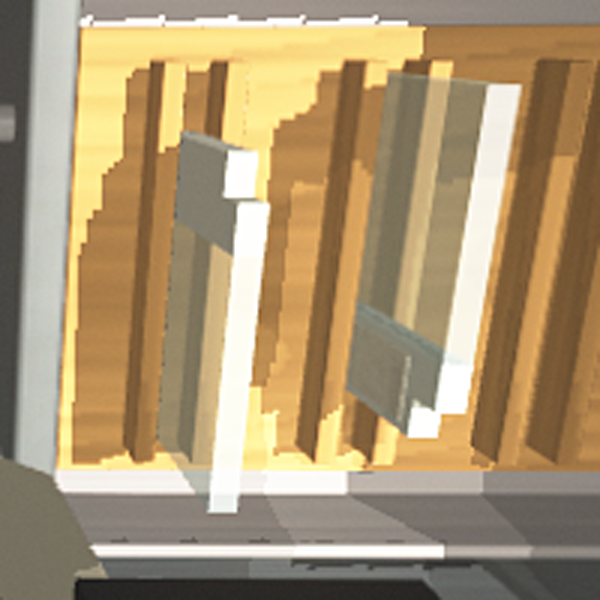

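Run:
```python
from h import *
a=pickle.load(open('pics/w5.pkl','rb'));b=pickle.load(open('pics/w6.pkl','rb'))
print(tri([(a,(434.7,260.7)),(b,(316.7,260.7))]),tri([(a,(444.3,157.3)),(b,(317.3,157.3))]))
print(tri([(a,(360+490/3,90+85/3)),(b,(200+588/3,90+88/3))]))
```

```text
(array([546.61045868, 246.47111888,  97.79557891]), [[-0.0, -0.0], [-0.0, 0.0]]) (array([458.83990839, 247.91498226,  95.43507339]), [[0.0, -0.2], [-0.0, 0.2]])
(array([430.990435  , 310.40805661,  85.30253146]), [[0.0, -0.1], [-0.0, 0.1]])
```

step_arm(
  plan=[
    [0.35, 0, 0.001, 0.017, 0, 0, 0],
    [0.35, 0.05, 0, 0, 0, 0, 0],
    [0.35, 0.04, 0, 0, 0, 0, 0],
    [0.35, 0.03, 0, 0, 0, 0, 0],
    [0.35, 0.02, 0, 0, 0, 0, 0],
    [0.35, 0.014, 0, 0, 0, 0, 0],
    [0.35, 0, 0, 0, 0, 0, 0],
    [0.35, 0, 0, 0, 0, 0, 0],
  ],
)

```text
clock: 11.82
position: [509.4, 247.5, 55.6]
eef_rot: [0.708, 0.004, 0.707, -0.004]
contact_force: [-0.1, 0.3, 0.3]
opening: 0.323
```

Run:
```python
from h import *
s=snap('wrist','w7'); st()
```

```text
t 11.88 p [509.5 247.6  55.7] x [ 0.002  0.    -1.   ] y [0.011 1.    0.001] z [ 1.    -0.011  0.002] q [ 0.256  0.444  1.7   -0.     0.995 -1.304] F [-0.1 -0.1  0.4] M [ 0.06 -0.13 -0.07] op 0.324
```

View pics/w7.png

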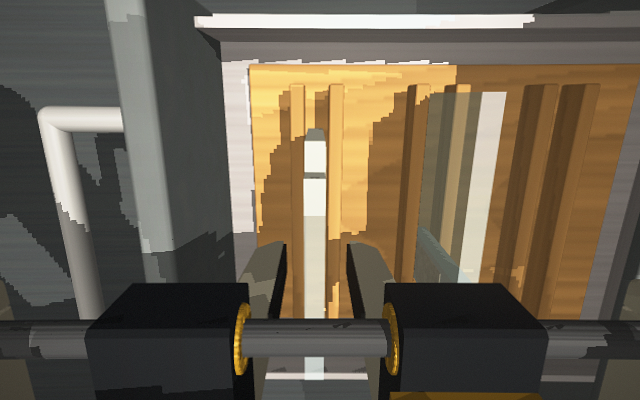

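The slip's top edge runs centred (column ~315) between the jaws at 287 and 347, and the fingers are clear of slip two. I'll close on it.

step_arm(
  plan=[
    [0.95, 0, 0, 0, 0, 0, 0],
    [0.95, 0, 0, 0, 0, 0, 0],
    [0.95, 0, 0, 0, 0, 0, 0],
    [0.95, 0, 0, 0, 0, 0, 0],
    [0.95, 0, 0, 0, 0, 0, 0],
  ],
  grip_force=25,
)

```text
clock: 12.5
position: [508.8, 247.7, 55.0]
eef_rot: [0.707, 0.004, 0.707, -0.004]
contact_force: [-0.3, -0.3, 3.3]
opening: 0.084
```

step_arm(
  plan=[
    [0.95, -0.01, 0, 0, 0, 0, 0],
    [0.95, -0.02, 0, 0, 0, 0, 0],
    [0.95, -0.03, 0, 0, 0, 0, 0],
    [0.95, -0.04, 0, 0, 0, 0, 0],
    [0.95, -0.04, 0, 0, 0, 0, 0],
    [0.95, -0.03, 0, 0, 0, 0, 0],
    [0.95, -0.02, 0, 0, 0, 0, 0],
    [0.95, 0, 0, 0, 0, 0, 0],
  ],
)

```text
clock: 13.5
position: [509.5, 247.8, 246.5]
eef_rot: [0.708, 0.004, 0.706, -0.003]
contact_force: [-0.4, 0.5, -2.0]
opening: 0.087
```

Run:
```python
from h import *
s=snap('wrist','w8'); s=snap('scene','s8');st()
cv2.imwrite('pics/c8.png',cv2.resize(s['image'][50:200,260:420],None,fx=4,fy=4,interpolation=cv2.INTER_CUBIC))
```

```text
t 13.6 p [508.2 247.5 244. ] x [-0.001 -0.    -1.   ] y [ 0.011  1.    -0.   ] z [ 1.    -0.011 -0.001] q [ 0.256  0.271  1.455 -0.     1.416 -1.304] F [-0.7 -0.2 -1.7] M [ 0.03 -0.21 -0.02] op 0.086
```

View pics/w8.png

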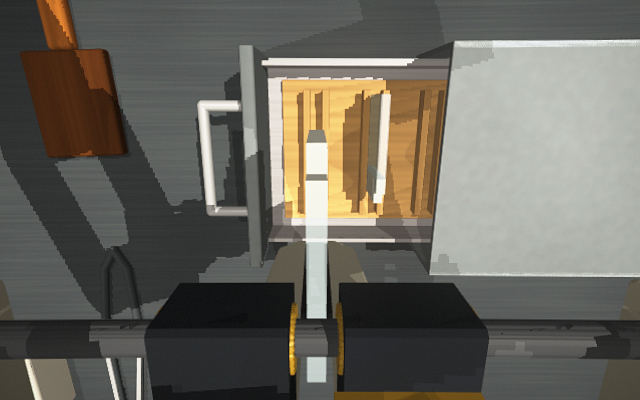

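View pics/c8.png

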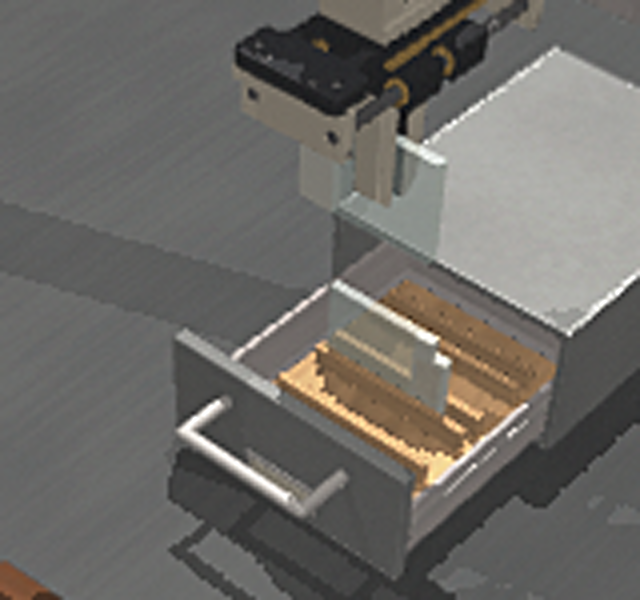

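step_arm(
  plan=[
    [0.95, 0, -0.03, 0, 0, 0, 0],
    [0.95, 0, -0.055, 0, 0, 0, 0],
    [0.95, 0, -0.057, 0, 0, 0, 0],
    [0.95, 0, -0.057, 0, 0, 0, 0],
    [0.95, 0, -0.057, 0, 0, 0, 0],
    [0.95, 0, -0.057, 0, 0, 0, 0],
    [0.95, 0, -0.057, 0, 0, 0, 0],
    [0.95, 0, -0.057, 0, 0, 0, 0],
  ],
)

```text
clock: 14.6
position: [503.1, -180.8, 243.1]
eef_rot: [0.706, 0.004, 0.708, -0.003]
contact_force: [1.1, 0.5, -0.9]
opening: 0.087
```

step_arm(
  plan=[
    [0.95, 0, -0.05, 0, 0, 0, 0],
    [0.95, 0, -0.03, 0, 0, 0, 0],
    [0.95, 0, 0, 0, 0.09, 0, 0],
    [0.95, 0, 0, 0, 0.17, 0, 0],
    [0.95, 0, 0, 0, 0.18, 0, 0],
    [0.95, 0, 0, 0, 0.18, 0, 0],
    [0.95, 0, 0, 0, 0.18, 0, 0],
    [0.95, 0, 0, 0, 0.18, 0, 0],
  ],
)

```text
clock: 15.6
position: [502.5, -258.8, 242.8]
eef_rot: [0.62, 0.338, 0.622, -0.338]
contact_force: [0.3, -0.2, -2.3]
opening: 0.085
```

step_arm(
  plan=[
    [0.95, 0, 0, 0, 0.18, 0, 0],
    [0.95, 0, 0, 0, 0.18, 0, 0],
    [0.95, 0, 0, 0, 0.18, 0, 0],
    [0.95, 0, 0, 0, 0.18, 0, 0],
    [0.95, 0, 0, 0, 0.18, 0, 0],
    [0.95, 0, 0, 0, 0.18, 0, 0],
    [0.95, 0, 0, 0, 0.17, 0, 0],
    [0.95, 0, 0, 0, 0, 0, 0],
  ],
)

```text
clock: 16.6
position: [502.6, -258.9, 243.1]
eef_rot: [-0.307, -0.636, -0.309, 0.637]
contact_force: [0.3, 0.6, -1.2]
opening: 0.085
```

Run:
```python
from h import *
s=snap('wrist','w9'); st()
```

```text
t 16.65 p [ 502.7 -259.   243.4] x [-0.002  0.002 -1.   ] y [ 0.786 -0.618 -0.002] z [-0.618 -0.786 -0.   ] q [-0.673  0.273  1.455 -0.     1.416 -0.006] F [ 0.1 -0.5 -1.4] M [-0.03 -0.02  0.03] op 0.085
```

View pics/w9.png

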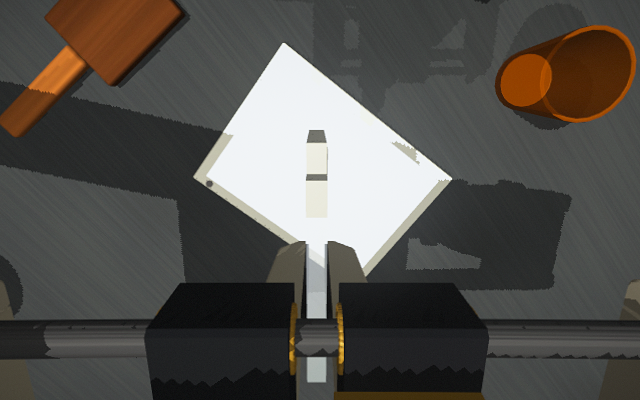

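step_arm(
  plan=[
    [0.95, 0, 0, 0, 0, 0, 0.08],
    [0.95, 0, 0, 0, 0, 0, 0.17],
    [0.95, 0, 0, 0, 0, 0, 0.18],
    [0.95, 0, 0, 0, 0, 0, 0.18],
    [0.95, 0, 0, 0, 0, 0, 0.17],
    [0.95, 0, 0, 0, 0, 0, 0.12],
    [0.95, 0, 0, 0, 0, 0, 0],
    [0.95, 0, 0, 0, 0, 0, 0],
  ],
)

```text
clock: 17.65
position: [499.6, -260.7, 264.5]
eef_rot: [0.549, 0.708, 0.011, -0.445]
contact_force: [-0.4, 0.3, -0.9]
opening: 0.086
```

Run:
```python
from h import *
s=snap('scene','s10');p,R=st()
mid=p+R@[-7,0,-12]; print('mid',mid); print('shift for mid to pad ctr z120', (R.T@(np.array([500,-269,120])-mid)/1000).round(3))
cv2.imwrite('pics/c10.png',cv2.resize(s['image'][150:380,60:320],None,fx=2.6,fy=2.6,interpolation=cv2.INTER_CUBIC))
```

```text
t 17.7 p [ 499.7 -260.8  264.5] x [ 0.604 -0.472 -0.642] y [ 0.504 -0.398  0.766] z [-0.618 -0.786 -0.002] q [-0.694 -0.151  2.201  0.107  0.22  -0.121] F [-0.2 -0.1 -1.4] M [ 0.31  0.44 -0.02] op 0.084
mid [ 502.91039232 -248.07355634  269.03797718]
shift for mid to pad ctr z120 [ 0.104 -0.107  0.019]
```

View pics/c10.png

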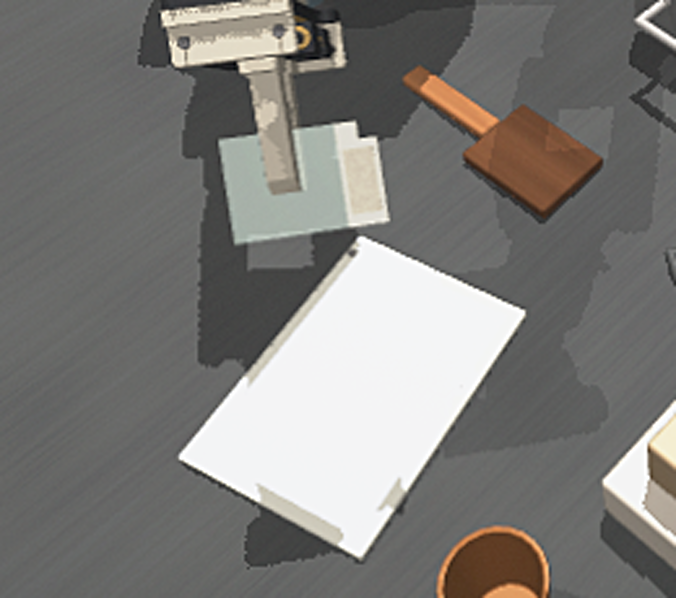

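```bash
cat > fit.py <<'E'
import numpy as np
from scipy.optimize import least_squares
D=[([126.9,-535.2,218.7],[-1.541,.259,1.535,0,1.348]),([509.5,247.6,55.7],[.256,.444,1.7,0,.995]),([508.2,247.5,244],[.256,.271,1.455,0,1.416]),
([492.3,293.5,218.6],[.344,.301,1.478,0,1.364]),([490.4,146.8,208.2],[.073,.198,1.64,0,1.304]),([502.7,-259,243.4],[-.673,.273,1.455,0,1.416]),([493.4,300.4,60.1],[.357,.457,1.664,0,1.02]),
([499.7,-260.8,264.5],[-.694,-.151,2.201,0.107,.22])]
def fk(P,q):
    a0,h,L1,L2,e,T,off=P
    a=q[1]+q[2]; b=a+q[4]
    rho=a0+L1*np.sin(q[1])+L2*np.sin(a)+e*np.cos(a)+T*np.sin(b)
    z=h+L1*np.cos(q[1])+L2*np.cos(a)-e*np.sin(a)+T*np.cos(b)
    return np.array([rho*np.cos(q[0])-off*np.sin(q[0]),rho*np.sin(q[0])+off*np.cos(q[0]),z])
f=lambda P:np.concatenate([ (fk(P,q)-p)*(0.3 if q[3] else 1) for p,q in D]+[[P[4]*.01,P[0]*.01]])
r=least_squares(f,[0,300,400,400,0,250,110]);P=r.x
if __name__=='__main__':
    print(P.round(1),r.fun.round(1))
    q1=-.69
    for z in (120,150,180,220,260):
      for dr in (0,30,60):
       for tilt in (45,48,52):
        rho=np.hypot(500,269)**2-P[6]**2; rho=rho**.5+dr; S=np.pi-np.radians(tilt)
        g=least_squares(lambda v:[fk(P,[q1,v[0],v[1],0,S-v[0]-v[1]])[2]-z, (fk(P,[0,v[0],v[1],0,S-v[0]-v[1]])[0]-rho)],[.2,1.8])
        print(z,dr,tilt,g.x.round(2),'q5',round(S-g.x.sum(),3),round(g.cost,1))
E
python3 fit.py
```

```text
[ -0.8 223.1 535.  426.7  60.9 368.  110.5] [-0.4 -0.  -0.3 -0.1 -0.  -0.   0.2 -0.2  0.5 -0.3  0.2 -0.3  0.  -0.1
  0.1 -0.2 -0.2 -0.  -0.4  1.5  0.1 -1.6 -2.  -0.   0.6 -0. ]
120 0 45 [0.15 2.32] q5 -0.114 0.0
120 0 48 [0.17 2.36] q5 -0.226 0.0
120 0 52 [0.2  2.42] q5 -0.387 0.0
120 30 45 [0.19 2.26] q5 -0.096 0.0
120 30 48 [0.21 2.3 ] q5 -0.205 0.0
120 30 52 [0.24 2.35] q5 -0.36 0.0
120 60 45 [0.24 2.19] q5 -0.074 0.0
120 60 48 [0.25 2.24] q5 -0.182 0.0
120 60 52 [0.28 2.29] q5 -0.332 0.0
150 0 45 [0.08 2.29] q5 -0.006 0.0
150 0 48 [0.09 2.33] q5 -0.113 0.0
150 0 52 [0.11 2.39] q5 -0.265 0.0
150 30 45 [0.13 2.23] q5 0.004 0.0
150 30 48 [0.14 2.27] q5 -0.101 0.0
150 30 52 [0.16 2.32] q5 -0.249 0.0
150 60 45 [0.17 2.16] q5 0.019 0.0
150 60 48 [0.18 2.21] q5 -0.085 0.0
150 60 52 [0.2  2.26] q5 -0.23 0.0
180 0 45 [0.01 2.25] q5 0.098 0.0
180 0 48 [0.02 2.29] q5 -0.004 0.0
180 0 52 [0.03 2.35] q5 -0.148 0.0
180 30 45 [0.07 2.19] q5 0.102 0.0
180 30 48 [0.07 2.23] q5 0.001 0.0
180 30 52 [0.09 2.29] q5 -0.141 0.0
180 60 45 [0.12 2.13] q5 0.11 0.0
180 60 48 [0.12 2.17] q5 0.01 0.0
180 60 52 [0.13 2.23] q5 -0.13 0.0
220 0 45 [-0.06  2.19] q5 0.23 0.0
220 0 48 [-0.06  2.23] q5 0.134 0.0
220 0 52 [-0.06  2.29] q5 0.0 0.0
220 30 45 [-0.    2.13] q5 0.226 0.0
220 30 48 [-0.01  2.18] q5 0.131 0.0
220 30 52 [-0.    2.24] q5 -0.003 0.0
220 60 45 [0.05 2.08] q5 0.229 0.0
220 60 48 [0.05 2.12] q5 0.133 0.0
220 60 52 [0.05 2.18] q5 -0.0 0.0
260 0 45 [-0.12  2.12] q5 0.353 0.0
260 0 48 [-0.13  2.17] q5 0.263 0.0
260 0 52 [-0.13  2.23] q5 0.137 0.0
260 30 45 [-0.06  2.07] q5 0.345 0.0
260 30 48 [-0.07  2.12] q5 0.254 0.0
260 30 52 [-0.07  2.18] q5 0.127 0.0
260 60 45 [-0.    2.02] q5 0.342 0.0
260 60 48 [-0.01  2.06] q5 0.251 0.0
260 60 52 [-0.01  2.12] q5 0.124 0.0
```

```bash
cat > ik.py <<'E'
from fit import *
from scipy.spatial.transform import Rotation as Ro
def ik(p,R):
    a0,h,L1,L2,e,T,off=P; t=R[:,0]; W=np.array(p)-T*t
    r=np.hypot(W[0],W[1]); q1=np.arctan2(W[1],W[0])-np.arcsin(off/r); rho=np.sqrt(r*r-off*off)
    g=least_squares(lambda v:[a0+L1*np.sin(v[0])+L2*np.sin(v.sum())+e*np.cos(v.sum())-rho,h+L1*np.cos(v[0])+L2*np.cos(v.sum())-e*np.sin(v.sum())-W[2]],[0,2.])
    a=g.x.sum()
    B=Ro.from_euler('z',q1).as_matrix()@Ro.from_euler('y',a).as_matrix() # z axis = forearm
    m=B.T@t; q5=np.arccos(m[2]); q4=np.arctan2(m[1],m[0])
    C=B@Ro.from_euler('ZY',[q4,q5]).as_matrix()
    # q6: tool y relative; calibrate at q6=0 tool y == C[:,?]
    n=C.T@R[:,1]; q6=np.arctan2(n[1],n[0])
    return np.array([q1,*g.x,q4,q5,q6]),g.cost
if __name__=='__main__':
    R0=np.array([[.604,.504,-.618],[-.472,-.398,-.786],[-.642,.766,-.002]])
    D0=np.array([[0,.786,-.618],[0,-.618,-.786],[-1,0,0]])
    print('down',ik([502.7,-259,243.4],D0)[0].round(3)); print('now',ik([499.7,-260.8,264.5],R0)[0].round(3))
    for psi in (15,30,40,50,60,75,90):
        R=Ro.from_euler('z',psi,degrees=True).as_matrix()@R0
        for z in (265,200,120): 
            q,c=ik(np.array([500,-269,z])-R@[-7,0,-12],R); print(psi,z,q.round(2),round(c,2))
E
python3 ik.py
```

```text
down [-0.672  0.272  1.457  0.     1.413  3.135]
now [-0.694 -0.151  2.202  0.109  0.219  3.018]
15 265 [-1.   -0.13  2.2   1.02  0.53  1.77] 0.0
15 200 [-1.   -0.01  2.3   1.41  0.46  1.33] 0.0
15 120 [-1.    0.2   2.4   2.01  0.5   0.66] 0.0
30 265 [-1.17 -0.06  2.14  1.06  0.85  1.47] 0.0
30 200 [-1.17  0.06  2.23  1.24  0.77  1.2 ] 0.0
30 120 [-1.17  0.24  2.32  1.54  0.72  0.8 ] 0.0
40 265 [-1.22  0.01  2.07  1.02  1.02  1.34] 0.0
40 200 [-1.22  0.12  2.15  1.14  0.93  1.13] 0.0
40 120 [-1.22  0.29  2.23  1.33  0.85  0.82] 0.0
50 265 [-1.24  0.1   1.98  0.97  1.17  1.24] 0.0
50 200 [-1.24  0.19  2.06  1.05  1.08  1.07] 0.0
50 120 [-1.24  0.35  2.13  1.17  0.97  0.83] 0.0
60 265 [-1.24  0.18  1.88  0.92  1.31  1.16] 0.0
60 200 [-1.24  0.27  1.95  0.96  1.21  1.02] 0.0
60 120 [-1.24  0.41  2.02  1.04  1.09  0.83] 0.0
75 265 [-1.21  0.3   1.71  0.83  1.49  1.06] 0.0
75 200 [-1.21  0.38  1.78  0.84  1.39  0.95] 0.0
75 120 [-1.21  0.5   1.85  0.88  1.27  0.81] 0.0
90 265 [-1.16  0.42  1.54  0.75  1.67  0.97] 0.0
90 200 [-1.16  0.49  1.6   0.74  1.57  0.87] 0.0
90 120 [-1.16  0.59  1.66  0.75  1.45  0.76] 0.0
```

step_arm(
  plan=[
    [0.95, 0, 0, 0, -0.032, 0.038, 0],
    [0.95, 0, 0, 0, -0.032, 0.038, 0],
    [0.95, 0, 0, 0, -0.032, 0.038, 0],
    [0.95, 0, 0, 0, -0.032, 0.038, 0],
    [0.95, 0, 0, 0, -0.032, 0.038, 0],
    [0.95, 0, 0, 0, -0.032, 0.038, 0],
    [0.95, 0, 0, 0, -0.032, 0.038, 0],
    [0.95, 0, 0, 0, 0, 0, 0],
  ],
)

```text
clock: 18.7
position: [497.7, -261.8, 262.3]
eef_rot: [0.612, 0.696, 0.128, -0.352]
contact_force: [0.9, 0.7, -1.5]
opening: 0.084
```

Run:
```python
from h import *
p,R=st(); print('label up deg',np.degrees(np.arccos(R[2,1])))
```

```text
t 18.7 p [ 497.7 -261.8  262.3] x [ 0.719 -0.253 -0.647] y [ 0.609 -0.218  0.763] z [-0.334 -0.942 -0.003] q [-1.02  -0.157  2.208  1.012  0.602 -1.4  ] F [ 0.9  0.7 -1.5] M [ 0.13  0.48 -0.04] op 0.084
label up deg 40.303730362649844
```

step_arm(
  plan=[
    [0.95, 0, 0, 0, -0.064, 0.077, 0],
    [0.95, 0, 0, 0, -0.064, 0.077, 0],
    [0.95, 0, 0, 0, -0.064, 0.077, 0],
    [0.95, 0, 0, 0, -0.064, 0.077, 0],
    [0.95, 0, 0, 0, -0.064, 0.077, 0],
    [0.95, 0, 0, 0, -0.064, 0.077, 0],
    [0.95, 0, 0, 0, 0, 0, 0],
  ],
)

```text
clock: 19.58
position: [497.9, -261.6, 261.3]
eef_rot: [0.687, 0.63, 0.328, -0.154]
contact_force: [0.4, -0.9, -1.2]
opening: 0.085
```

Run:
```python
from h import *
p,R=st(); print('label up deg',np.degrees(np.arccos(R[2,1])))
mid=p+R@[-7,0,-12]; print('mid',mid); print('shift', (R.T@(np.array([500,-269,125])-mid)/1000).round(3))
from ik import ik
print(ik(p,R)[0].round(2),ik(p+np.array([500,-269,125])-mid,R)[0].round(2))
```

```text
t 19.57 p [ 497.9 -261.6  261.3] x [ 0.737  0.202 -0.645] y [0.625 0.159 0.764] z [ 0.257 -0.966 -0.009] q [-1.252  0.083  1.985  0.948  1.221 -1.924] F [ 0.4 -0.9 -1.2] M [-0.22  0.42 -0.02] op 0.085
label up deg 40.18673708041563
mid [ 489.69762981 -251.39395791  265.95699818]
shift [ 0.095 -0.104  0.021]
[-1.25  0.08  1.99  0.95  1.22  1.22] [-1.24  0.35  2.09  1.11  1.02  0.86]
```

step_arm(
  plan=[
    [0.95, 0.01, -0.01, 0.003, 0, 0, 0],
    [0.95, 0.016, -0.018, 0.004, 0, 0, 0],
    [0.95, 0.018, -0.02, 0.004, 0, 0, 0],
    [0.95, 0.018, -0.02, 0.004, 0, 0, 0],
    [0.95, 0.018, -0.02, 0.004, 0, 0, 0],
    [0.95, 0.015, -0.016, 0.002, 0, 0, 0],
    [0.95, 0, 0, 0, 0, 0, 0],
    [0.95, 0, 0, 0, 0, 0, 0],
  ],
)

```text
clock: 20.58
position: [508.4, -276.8, 121.3]
eef_rot: [0.687, 0.63, 0.328, -0.153]
contact_force: [-0.9, 0.7, -1.6]
opening: 0.082
```

step_arm(
  plan=[
    [0.95, 0, 0, 0, 0, 0, 0],
    [0.95, 0, 0, 0, 0, 0, 0],
    [0.95, 0, 0, 0, 0, 0, 0],
    [0.95, 0, 0, 0, 0, 0, 0],
  ],
)

```text
clock: 21.08
position: [508.3, -277.3, 121.2]
eef_rot: [0.687, 0.63, 0.328, -0.153]
contact_force: [-0.2, -0.8, -1.8]
opening: 0.086
```

Run:
```python
from h import *
s=snap('scene','s12');t=snap('top','t12');w=snap('wrist','w12');p,R=st(); print('label up deg',np.degrees(np.arccos(R[2,1])),manip.read_state()['qvel'].round(4))
mid=p+R@[-7,0,-12]; print('mid',mid)
# predicted slip corners from pose (tool: x toward slip -z, slip y = -tool z, )
c=[p+R@np.array([-7-sz*35,0,-12-sy*50]) for sz,sy in((1,1),(1,-1),(-1,-1),(-1,1))]
for n,q in (('scene',s),('top',t)):
    print(n,[proj(q,X).round(0).tolist() for X in c], [(np.round(d['rect']).tolist(),round(d['p'],2)) for d in manip.search_frame(n,'slip_a')[:4]])
cv2.imwrite('pics/c12.png',cv2.resize(s['image'][60:380,100:420],None,fx=1.8,fy=1.8,interpolation=cv2.INTER_CUBIC))
```

```text
t 21.23 p [ 508.3 -277.2  121.1] x [ 0.738  0.203 -0.644] y [0.623 0.16  0.765] z [ 0.259 -0.966 -0.009] q [-1.241  0.352  2.097  1.114  1.018 -2.284] F [-0.3 -0.  -2. ] M [-0.2   0.39  0.  ] op 0.087
label up deg 40.07329533829304 [ 0.0002  0.0003  0.0026 -0.0002 -0.0015 -0.0008]
mid [ 500.01104512 -267.07427985  125.70367139]
scene [[189.0, 237.0], [157.0, 276.0], [185.0, 298.0], [215.0, 258.0]] [([343.0, 122.0, 373.0, 152.0], 0.63), ([157.0, 240.0, 218.0, 297.0], 0.56)]
top [[444.0, 251.0], [483.0, 238.0], [470.0, 218.0], [432.0, 230.0]] [([435.0, 218.0, 478.0, 251.0], 0.73), ([218.0, 230.0, 222.0, 269.0], 0.6)]
```

View pics/c12.png

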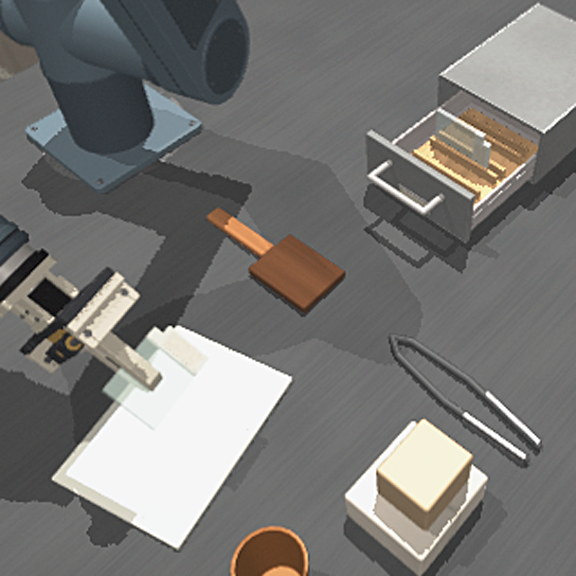

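View pics/w12.png

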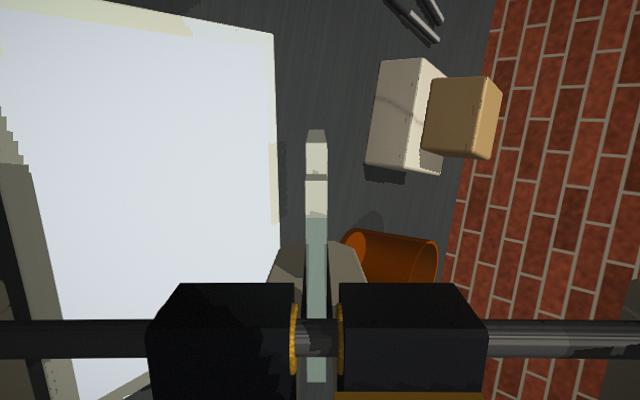

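View pics/t12.png

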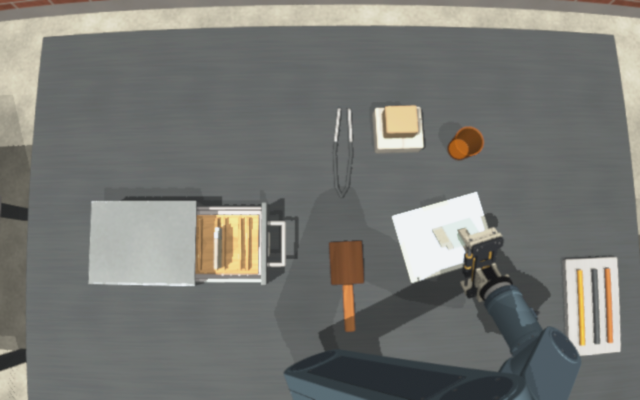

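The slip sits where the pose predicts. The label patch is visible from above, slip two stands in slot two, and the bystanders are unmoved. Handing in.

```bash
python3 -c "
from cell import manip
print(manip.finish_job())"
```

```text
the job is handed in; nothing more can be done
None
```

I pulled the drawer about 155 mm open by its bow handle and lifted out the front slip. The job was handed in at about 21 s with the slip held still above the light pad; finishing gives no verdict.

**Last checks**
- **Position:** the slip's middle works out at about (500, -267, 126) mm, against a pad centre of about (500, -269) mm. It is roughly 118 mm above the pad surface.
- **Tilt:** the label normal is about 40° from straight up, where 55° is allowed. The label patch shows in the top and scene views.
- **Grip:** the jaws grip clear glass about 24 mm short of the frosted end. The opening stayed steady at about 8 mm, the glass thickness.
- **Motion:** joint speeds were about zero.
- **Other things:** the second slip stands in slot two. The jacks, tumbler, paddle and blocks look unmoved in the pictures.
- **Cross-check:** where the network found the slip in the scene and top views agrees with the arm pose to about 5 pixels.

**What disagreed:** the first tilt, straight outward, ran a wrist joint (q5) to its limit and left the tool about 20 mm too high. I swung the tilted tool about 55° round the vertical to free the joint, then lowered it.

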